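# Close the shutter of the twin-window studio light

## Task

The wide LED light with two windows, lying face up on the prep bench, is about to go back on the cart: slide its shutter plate away from you until it is square and fully home against the stop at the far end of its track, so that both windows are covered, and let go of it. The track is sticky, and the plate skews and jams if one end runs ahead of the other.

Things in the scene. Friction and masses are not known exactly. Their poses are not given: they have to be found in the camera images.
- light: Wide black LED light fixed to the bench, 220 (x) by 350 (y) mm, rims 57 mm high. Origin on the bench, mid-width; x = closing direction of the shutter (away from the robot), y left, z up. White windows at x -5 to 85 mm on both sides of a bridge (110 mm wide in y, top 72 mm high, an 8 mm lens cap on it) over the shutter. Stop face at x = 90. The smaller one-window light is not it.
- shutter: Its pale metal plate, 100 (x) by 300 (y) by 6 mm, 0.4 kg, top 51 mm above the bench, ends under lips. Origin mid-underside; axes as the light's. Starts at x -40 to -20 mm in the light's frame, skew to 3 deg; home x = 40. Pushed at one knob it pivots near its other end; it jams at 6 to 8 deg skew (a knob 21 mm or more ahead); pushing the lagging end frees it. Moves at under 10 N, stays where left.
- left_knob (a point): Centre (half-way up) of the left (+y) of the two upright round black knobs on the shutter: 22 mm diameter, 30 mm tall (51 to 81 mm above the bench), 100 mm from the plate's middle. Home at x = 40 mm in the light's frame. In y, the bridge's side is 45 mm from its centre, the rim's lip 37 mm on the other side.
- right_knob (a point): Centre (half-way up) of the right (-y) knob on the shutter, the same size, 100 mm from the plate's middle, at y = -100 mm. Home at x = 40 mm in the light's frame.

How it is judged:
By the outcome, as a careful person would: the job done as asked, in the order asked, and still so for the second after the job is handed in, with the robot touching nothing.
It also fails if it takes over 56 s, if anything falls off the work surface, if the arm or the gripper's body presses on something with over 40 N, if the wrist force passes 120 N, or if a joint passes its speed limit or range.

## Robot

A 6-joint arm with a two-finger parallel gripper is mounted at the origin on the work surface. World frame = base frame: x ahead of the robot, y to its left, z up, the work surface at z = 0. Lengths are in m, angles in rad, forces in N, time in s.
With the tool pointing down it reaches from about 0.35 to 0.975 m from the base axis. Payload 4.9 kg.
Tool frame: the origin (TCP) lies midway between the tips of the shut fingers; the grasp point (between the pads) lies 19 mm behind it; z points along the fingers, y is the direction in which the jaws open and shut (so a half turn about z gives the same grasp; the last joint's range is limited). The gripper opens to 85 mm and grips with 20 to 120 N. Pads are 22 mm wide; open, the fingers measure 114 mm over their backs; the gripper's body (76 mm by 85 mm) begins 54 mm behind the grasp point. The pads swing forward as they close: fully open they stand 13 mm farther back than shut.
Start: joints at [-1.345, 0.053, 1.613, -0, 1.476, -0.119], TCP at [0.211, -0.588, 0.231] pointing down, gripper open.
Joint ranges: [-3.01, 3.01], [-1.01, 2.22], [0.06, 2.58], [-1.02, 4.17], [0.09, 2.62], [-3.14, 3.14]. Speed limits (rad/s): [2.57, 2.57, 3.14, 3.14, 3.14, 3.14].

## Interface

Orientations are given as a rotation vector (axis times angle).
In Python, from station import ctrl gives the robot as it stands.
- The arm moves only by the tool jog_arm, never from a script. Its argument "steps" is a list of rows, each an object of numbers: "dx", "dy", "dz": the shift along the world's x, y, z in units of 60 mm (1.0 is 60 mm); "twist": the turn about the world's z in units of 10 degrees (1.0 is 10 degrees). A call has 1 to 5 rows; each row is the pose to reach, as a shift and turn from the pose measured when the call began; what a row does not reach only later rows make up. A row lasts 1/8 s, in which the tool goes at most 62.5 mm and 10.7 degrees, less where a joint would pass 70% of its speed; a pose out of reach is approached as far as the arm can. A call with a gripper value outside its range is refused whole. "gripper" is the closure in counts, from 0 (fully open) to 255 (shut), set as the call begins (left out, the last holds). The fingers move at their own pace and stop on an object; "newtons" is the grip in N (left out, the last holds). Time passes only in rows, so rows that repeat a pose let the fingers close. It gives the time, the measured TCP pose, the force and the opening at its end, in the units of the state.
- ctrl.get_obs(): the state, without advancing time (a new reading comes with each control period).
- ctrl.get_image(name): name is "scene" or "top" or "wrist"; returns a dict with "frame" (400x640x3 uint8, red, green, blue), "range_z" (400x640 float32, m along the optical axis (not along the pixel's ray), 0 where there is no reading), "fx", "fy", "cx", "cy" (pixels), "extrinsics" (4x4, takes a point from camera to world coordinates). Camera axes: x right, y down, z forward; pixel columns grow to the right and rows downward; lengths in m; the calibration is good to about 2 mm. A picture is of the moment at which its call begins.
- ctrl.finish_job(): hands the job in, once; it reports no verdict.
The state is a dict: "t": time; "q": joint angles; "dq": joint speeds; "effort": joint torques, N m; "tool_pos": TCP position; "tool_rot": TCP orientation; "contact_force": force on the tool from outside, world axes, zero at the start; "wrist_torque": the same for the moment, N m; "opening": finger opening in m.
Only numpy, scipy, OpenCV 4.12 (cv2) and the standard library are available. Lean on these libraries where they do the work, as an engineer would, in place of code of your own. Each camera call takes 0.05 s, during which the arm holds its last target.

## Working session

There is one attempt and no reset: what is moved stays moved. The work goes in short steps, Python scripts to look and compute and a tool call to move; the robot and the scene stay as the last step left them, time stands still between calls to the robot, and variables do not carry over. Pictures are saved under pics/ and viewed, and the job is handed in when it is done.

Besides the shell and the picture viewer there is one more tool, called after ">>>" by a JSON object that holds its "op" and its "data". jog_arm: Moves the arm, as the interface text tells. Its arguments: {"type":"object","properties":{"steps":{"type":"array"},"gripper":{"type":"number"},"newtons":{"type":"number"}},"required":["steps"]}

```bash
mkdir -p pics; ls; cat > h.py <<'E'
import numpy as np, cv2
from station import ctrl
def grab(n,tag):
    d=ctrl.get_image(n); np.savez(f'/tmp/{tag}.npz',**d)
    cv2.imwrite(f'pics/{tag}.png',d['frame'][:,:,::-1]); return d
def load(tag): return dict(np.load(f'/tmp/{tag}.npz'))
def pt(d,u,v,z=None):
    "world point of pixel, by depth"
    zz=np.median(d['range_z'][int(v)-1:int(v)+2,int(u)-1:int(u)+2]) if z is None else z
    E=d['extrinsics']
    return (E@np.array([(u-d['cx'])/d['fx']*zz,(v-d['cy'])/d['fy']*zz,zz,1]))[:3]
def pth(d,u,v,h):
    "world point of pixel ray at height h"
    E=d['extrinsics']; r=E[:3,:3]@np.array([(u-d['cx'])/d['fx'],(v-d['cy'])/d['fy'],1]); o=E[:3,3]
    return o+r*(h-o[2])/r[2]
def crop(tag,x0,y0,w,h,k,out):
    im=cv2.imread(f'pics/{tag}.png')[y0:y0+h,x0:x0+w]
    cv2.imwrite(f'pics/{out}.png',cv2.resize(im,None,fx=k,fy=k,interpolation=cv2.INTER_CUBIC))
E
python3 - <<'E'
from h import *
grab('top','top0'); grab('scene','scene0'); o=ctrl.get_obs(); print(o)
E
```

```text
pics
{'t': 0.1, 'q': array([-1.34501410e+00,  5.33447033e-02,  1.61415235e+00,  1.13582159e-05,
        1.47597828e+00, -1.19032934e-01]), 'dq': array([ 8.20873715e-04, -9.60684986e-04, -3.09608001e-03,  7.09608633e-04,
       -7.85786515e-05,  1.81856967e-03]), 'effort': array([ 2.57207021e-04, -3.94910395e+01, -3.71360457e+01, -1.21563926e-04,
        3.97393669e-03, -8.36214724e-07]), 'tool_pos': array([ 0.21112296, -0.58767165,  0.23015515]), 'tool_rot': array([-3.09316483e+00, -5.38630771e-01,  1.39951532e-04]), 'contact_force': array([ 0.23890175, -0.41625256,  0.44723449]), 'wrist_torque': array([ 0.01035214,  0.00691153, -0.07721232]), 'opening': 0.08528909210527362}
```

View pics/top0.png

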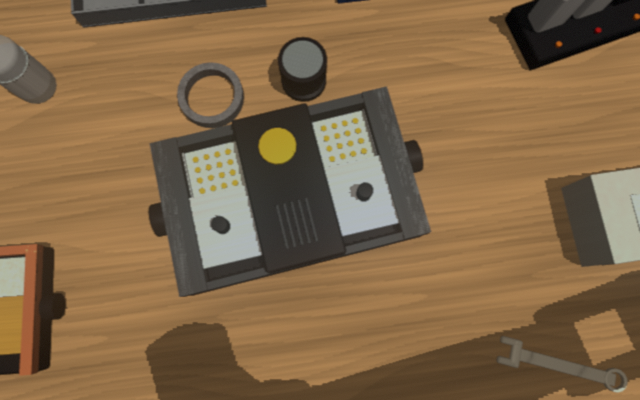

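View pics/scene0.png

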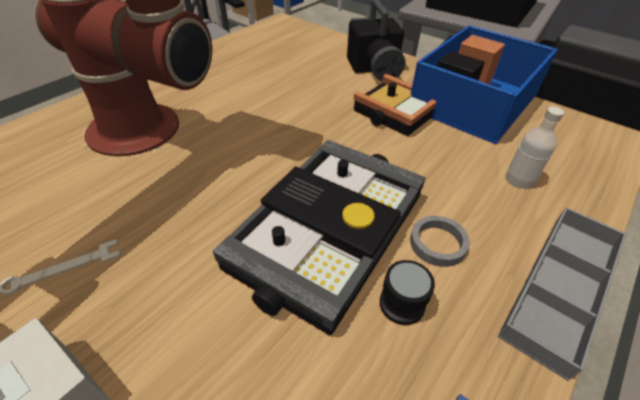

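The top view shows the wide light, with corners near (152,143), (387,88), (429,232) and (183,294). The knobs are near (221,225) and (365,191). I'll enlarge it.

```bash
python3 - <<'E'
from h import *
crop('top0',140,75,300,225,2.66,'c0')
d=load('top0'); print(d['extrinsics'],d['fx'])
for n,u,v in [('Lc',152,146),('knobL',220,225),('knobR',365,190),('plate',225,250),('bridge',280,190),('rimL',175,220),('rimR',405,160)]:
    print(n,pt(d,u,v))
E
```

```text
[[-0.12786785 -0.9717478   0.19838352  0.41278625]
 [-0.99178527  0.12459028 -0.02896971  0.02728215]
 [ 0.00343459 -0.20045815 -0.97969625  0.7035524 ]
 [ 0.          0.          0.          1.        ]] 476.67531168982543
Lc [0.6444365  0.23055846 0.05650207]
knobL [0.51589512 0.14064856 0.08095751]
knobR [ 0.5383455  -0.05567223  0.08043502]
plate [0.48585937 0.14258807 0.04962785]
bridge [0.55488085 0.0575456  0.07117364]
rimL [0.53454649 0.20540512 0.05718127]
rimR [ 0.57863022 -0.12101593  0.05699715]
```

View pics/c0.png

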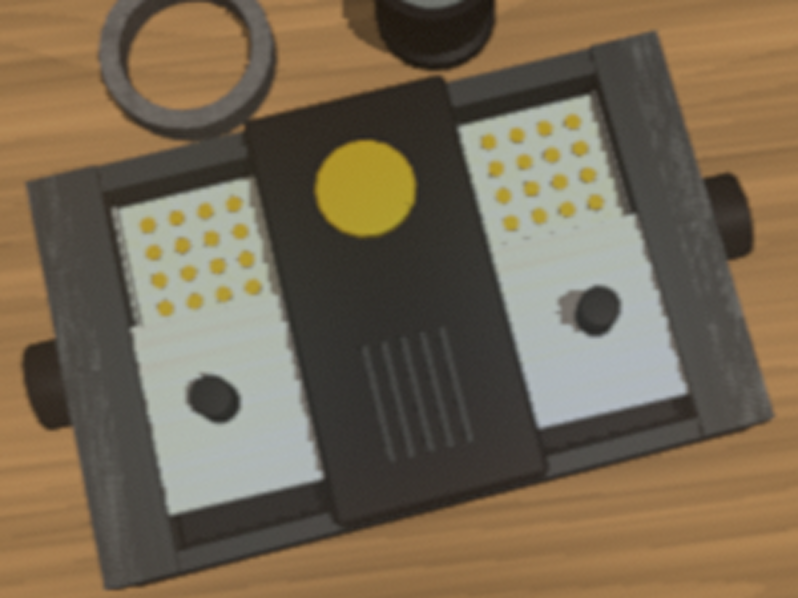

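```bash
cat >> h.py <<'E'
def cloud(d):
    z=d['range_z']; v,u=np.mgrid[:z.shape[0],:z.shape[1]]
    P=np.stack([(u-d['cx'])/d['fx']*z,(v-d['cy'])/d['fy']*z,z,np.ones_like(z)],-1)@d['extrinsics'].T
    return P[...,:3]
E
python3 - <<'E'
from h import *
d=load('top0')
c=[(28,180),(657,32),(772,418),(106,588)]
P=np.array([pth(d,140+(u+.5)/2.66-.5,75+(v+.5)/2.66-.5,.057)[:2] for u,v in c]); print(P)
print([np.linalg.norm(P[i]-P[(i+1)%4]) for i in range(4)])
yv=(P[0]-P[1]+P[3]-P[2]); xv=(P[0]-P[3]+P[1]-P[2])
print('yaw',np.degrees(np.arctan2(-yv[0],yv[1])),np.degrees(np.arctan2(xv[1],xv[0])))
ctr=P.mean(0); print('ctr',ctr)
C=cloud(d); m=np.linalg.norm(C[...,:2]-ctr,axis=-1)<.2
# bridge
b=m&(C[...,2]>.066)&(C[...,2]<.0745)
r=cv2.minAreaRect((C[b][:,:2]*1000).astype(np.float32)); print('bridge',r)
k=m&(C[...,2]>.074)&(C[...,2]<.09)
n,l,s,ce=cv2.connectedComponentsWithStats(k.astype(np.uint8))
for i in range(1,n):
  if s[i,4]>20:
    q=C[l==i]; print(s[i],ce[i],q.mean(0),q.min(0),q.max(0))
E
```

```text
[[ 0.64995744  0.23258784]
 [ 0.69096454 -0.11275589]
 [ 0.47403819 -0.13803783]
 [ 0.4324188   0.20645832]]
[np.float64(0.3477698561814027), np.float64(0.21839463925323585), np.float64(0.34700111248510274), np.float64(0.21910228009391547)]
yaw 6.830138911511456 6.748586519563865
ctr [0.56184474 0.04706311]
bridge ((598.0641479492188, 24.9024658203125), (199.216796875, 319.6784362792969), 77.86978912353516)
[ 259  128   38   37 1076] [277.41356877 145.76301115] [0.61502644 0.05371206 0.07913693] [0.59027656 0.02807391 0.07404685] [0.64139074 0.07923176 0.08249018]
[358 182  16  17 206] [365.45631068 189.9223301 ] [ 0.53845676 -0.05634704  0.08004622] [ 0.52827464 -0.06684772  0.07425163] [ 0.54949792 -0.04609514  0.0832264 ]
[211 216  17  16 216] [219.31481481 223.59259259] [0.51805368 0.14156513 0.07992071] [0.50797852 0.13131489 0.07417571] [0.52859751 0.15249712 0.08452657]
[304 220   6  23  36] [306.58333333 230.61111111] [0.49481053 0.02860586 0.07505405] [0.47941293 0.02648322 0.07401273] [0.50932467 0.03091724 0.0770208 ]
[312 225   6  16  26] [314.73076923 232.53846154] [0.4909085  0.01821352 0.074781  ] [0.48061678 0.0159943  0.07402443] [0.50107542 0.02069955 0.07588726]
```

```bash
cat >> h.py <<'E'
O=np.array([.5618,.0471]); yaw=np.radians(6.8)
ex=np.array([np.cos(yaw),np.sin(yaw)]); ey=np.array([-ex[1],ex[0]])
def toL(p): q=np.asarray(p)[:2]-O; return np.array([q@ex,q@ey])*1000
def toW(x,y): return O+(x*ex+y*ey)/1000
def step(x,y,z):
    "light-frame mm target -> jog units from the current pose"
    o=ctrl.get_obs(); p=o['tool_pos']; w=np.array([*toW(x,y),z/1000])
    return np.round((w-p)/.06,2)
E
python3 - <<'E'
from h import *
from scipy.spatial.transform import Rotation as R
o=ctrl.get_obs(); m=R.from_rotvec(o['tool_rot']).as_matrix(); print('toolx yaw',np.degrees(np.arctan2(m[1,0],m[0,0])))
print(toL([.51805,.14157]),toL([.53846,-.05635]))
d=load('top0');C=cloud(d)
b=(C[...,1]<-.15)&(C[...,2]>.03); q=C[b]; print(q.min(0),q.max(0))
for x in(.2,.3,.4,.5,.6):
  s=q[(abs(q[:,0]-x)<.05)]; print(x,len(s), s.max(0) if len(s) else'', s.min(0) if len(s) else '')
print(step(-64,-100,120), step(-64,-100,64))
E
```

```text
toolx yaw 19.756378384907162
[-32.25661809  98.98562516] [-35.42470548 -99.95873319]
[ 0.39961601 -0.53443966  0.03001564] [ 0.81651135 -0.33218812  0.12217173]
0.2 0  
0.3 0  
0.4 1941 [ 0.44993762 -0.36155381  0.08272972] [ 0.39961601 -0.41478014  0.03009341]
0.5 3313 [ 0.52203483 -0.35935166  0.08288297] [ 0.45000065 -0.42913616  0.03005578]
0.6 0  
[ 4.98  8.8  -1.84] [ 4.98  8.8  -2.77]
```

>>> {"op": "jog_arm", "data": {"steps": [{"dx":0.5,"dy":0.9,"dz":0,"twist":-0.4},{"dx":1.0,"dy":1.8,"dz":0,"twist":-0.8},{"dx":1.5,"dy":2.6,"dz":0,"twist":-1.3},{"dx":2.0,"dy":3.5,"dz":0,"twist":-1.3},{"dx":2.5,"dy":4.4,"dz":0,"twist":-1.3}], "gripper": 255, "newtons": 40}}

```text
t: 0.72
tool_pos: [0.3616, -0.3217, 0.2297]
tool_rot: [-3.134, -0.184, -0.0]
contact_force: [-0.0, 0.4, 0.1]
opening: 0.0003
```

```bash
python3 - <<'E'
from h import *
print(step(-70,-100,130),ctrl.get_obs()['opening'])
E
```

```text
[ 2.38  4.35 -1.66] 0.00029714501722842394
```

>>> {"op": "jog_arm", "data": {"steps": [{"dx":0.5,"dy":0.9,"dz":0},{"dx":1.0,"dy":1.8,"dz":0},{"dx":1.5,"dy":2.6,"dz":-0.4},{"dx":2.0,"dy":3.5,"dz":-0.9},{"dx":2.38,"dy":4.35,"dz":-1.5}]}}

```text
validation failed for argument at $.st...
```

```bash
python3 - <<'E'
from h import *
from scipy.spatial.transform import Rotation as R
o=ctrl.get_obs(); m=R.from_rotvec(o['tool_rot']).as_matrix(); print('toolx yaw',np.degrees(np.arctan2(m[1,0],m[0,0])))
print(toL(o['tool_pos']), step(-68,-100,64))
grab('wrist','w0'); grab('top','top1')
E
```

```text
toolx yaw 6.720560847879775
[-242.5021708 -342.5095623] [ 2.41  4.36 -2.76]
```

View pics/w0.png

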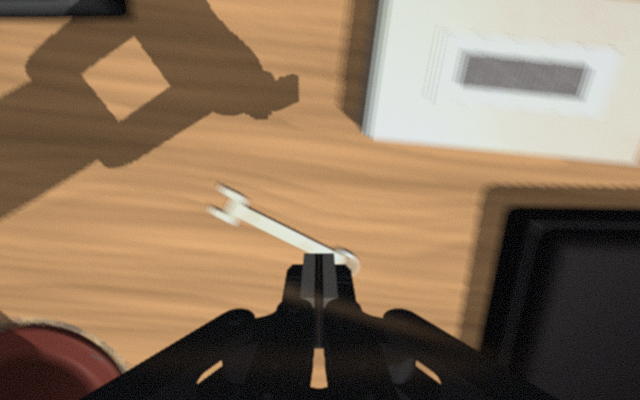

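View pics/top1.png

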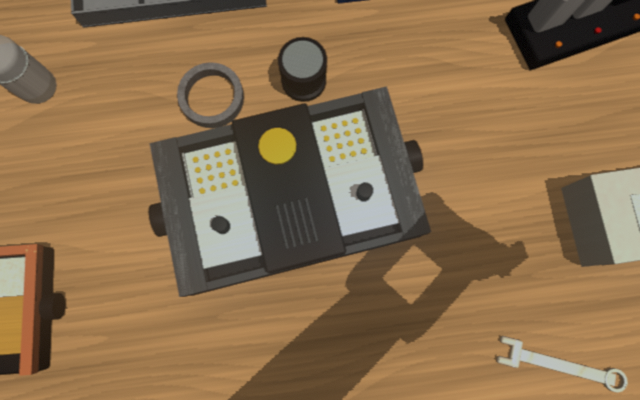

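The second move was rejected, so the arm hasn't moved since the first call. I suspect every row needs the twist key, so I'll resend with it.

>>> {"op": "jog_arm", "data": {"steps": [{"dx":0.5,"dy":0.9,"dz":0,"twist":0},{"dx":1.0,"dy":1.8,"dz":0,"twist":0},{"dx":1.5,"dy":2.6,"dz":-0.4,"twist":0},{"dx":2.0,"dy":3.5,"dz":-0.9,"twist":0},{"dx":2.38,"dy":4.35,"dz":-1.5,"twist":0}]}}

```text
t: 1.45
tool_pos: [0.5027, -0.0664, 0.1458]
tool_rot: [-3.133, -0.195, -0.004]
contact_force: [0.7, -0.7, -0.2]
opening: -0.0004
```

```bash
python3 - <<'E'
from h import *
o=ctrl.get_obs()
print(toL(o['tool_pos']), step(-68,-100,64))
grab('wrist','w1'); grab('top','top2')
E
```

```text
[ -72.16132405 -105.74663286] [ 0.06  0.1  -1.36]
```

View pics/w1.png

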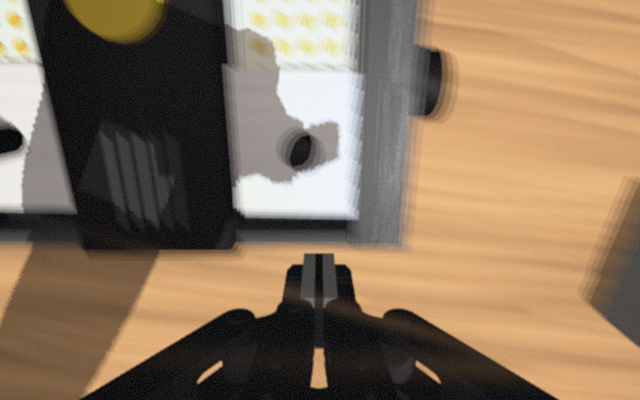

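View pics/top2.png

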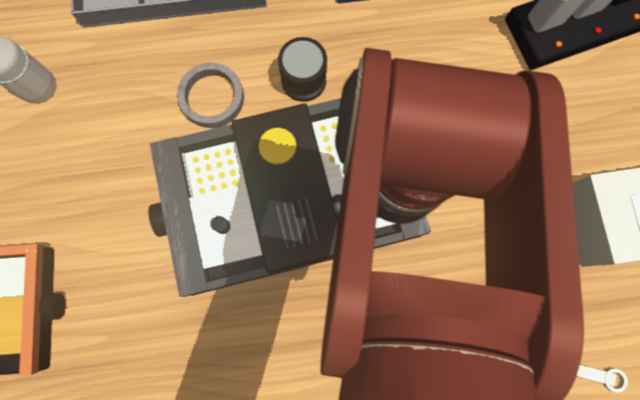

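The wrist view shows the right knob at (300,150), straight ahead of the shut fingers, with the bridge well to the left. Next I lower behind it.

>>> {"op": "jog_arm", "data": {"steps": [{"dx":0.06,"dy":0.1,"dz":-0.7,"twist":0},{"dx":0.06,"dy":0.1,"dz":-1.36,"twist":0},{"dx":0.06,"dy":0.1,"dz":-1.36,"twist":0}]}}

```text
t: 1.92
tool_pos: [0.5002, -0.0574, 0.0562]
tool_rot: [-3.125, -0.202, 0.023]
contact_force: [0.4, 0.7, 0.2]
opening: 0.0001
```

```bash
python3 - <<'E'
from h import *
from scipy.spatial.transform import Rotation as R
o=ctrl.get_obs(); m=R.from_rotvec(o['tool_rot']).as_matrix(); print('toolx yaw',np.degrees(np.arctan2(m[1,0],m[0,0])))
print(toL(o['tool_pos']), o['tool_pos'],o['contact_force'])
for x in(-60,-55,-50,-45,-40): print(x,step(x,-100,64))
E
```

```text
toolx yaw 7.397458970384172
[-73.55448755 -96.50105688] [ 0.50018904 -0.05743136  0.05619912] [0.44965631 0.68243686 0.19861091]
-60 [ 0.23 -0.03  0.13]
-55 [ 0.31 -0.02  0.13]
-50 [ 0.4  -0.01  0.13]
-45 [ 0.48 -0.    0.13]
-40 [0.56 0.01 0.13]
```

>>> {"op": "jog_arm", "data": {"steps": [{"dx":0.1,"dy":-0.03,"dz":0.1,"twist":0},{"dx":0.1,"dy":-0.03,"dz":0.1,"twist":0},{"dx":0.1,"dy":-0.03,"dz":0.1,"twist":0}]}}

```text
t: 2.3
tool_pos: [0.5075, -0.0598, 0.0641]
tool_rot: [-3.126, -0.201, 0.018]
contact_force: [-0.8, -0.4, 0.6]
opening: 0.0003
```

```bash
cat >> h.py <<'E'
def st(y,xs,z=64):
    o=ctrl.get_obs(); f=o['contact_force']
    print('t',round(o['t'],2),'L',toL(o['tool_pos']).round(1),'z',round(o['tool_pos'][2]*1000,1),'Fx',round(f[:2]@ex,1),'Fy',round(f[:2]@ey,1),'Fz',round(f[2],1))
    for x in xs: print(x,step(x,y,z))
E
python3 - <<'E'
from h import *
st(-100,(-56,-50,-45,-40))
E
```

```text
t 2.3 L [-66.6 -99.7] z 64.1 Fx -0.9 Fy -0.3 Fz 0.6
-56 [ 0.18  0.02 -0.  ]
-50 [ 0.27  0.03 -0.  ]
-45 [ 0.36  0.04 -0.  ]
-40 [ 0.44  0.05 -0.  ]
```

>>> {"op": "jog_arm", "data": {"steps": [{"dx":0.1,"dy":0.01,"dz":0,"twist":0},{"dx":0.2,"dy":0.02,"dz":0,"twist":0},{"dx":0.27,"dy":0.03,"dz":0,"twist":0},{"dx":0.33,"dy":0.04,"dz":0,"twist":0},{"dx":0.33,"dy":0.04,"dz":0,"twist":0}]}}

```text
t: 2.92
tool_pos: [0.5277, -0.0573, 0.0639]
tool_rot: [-3.126, -0.202, 0.017]
contact_force: [-0.8, 0.8, -0.6]
opening: 0.0005
```

```bash
python3 - <<'E'
from h import *
st(-100,(-40,-35))
grab('wrist','w2'); grab('scene','s2')
E
```

```text
t 2.92 L [-46.2 -99.6] z 63.9 Fx -0.7 Fy 0.9 Fz -0.6
-40 [0.1  0.01 0.  ]
-35 [0.19 0.02 0.  ]
```

View pics/w2.png

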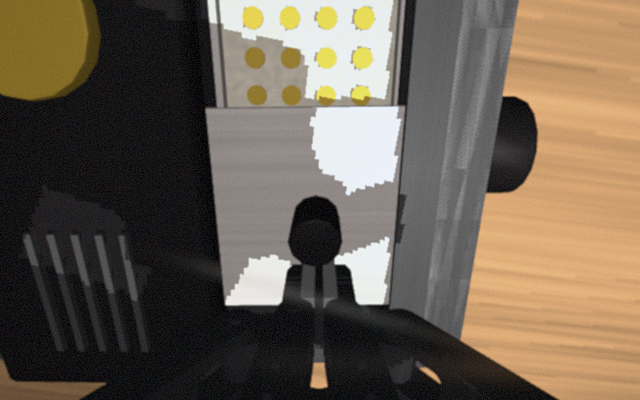

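View pics/s2.png

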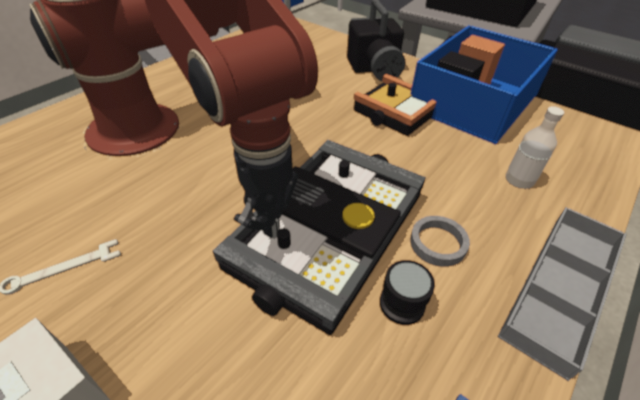

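```bash
cat >> h.py <<'E'
def knob(d,y,x0=-60,x1=70):
    C=cloud(d); L=np.stack([(C[...,:2]-O)@ex,(C[...,:2]-O)@ey],-1)*1000
    m=(C[...,2]>.076)&(C[...,2]<.086)&(abs(L[...,1]-y)<20)&(L[...,0]>x0)&(L[...,0]<x1)&(d['range_z']>0)
    m=cv2.erode(m.astype(np.uint8),np.ones((2,2)))>0
    q=L[m]; 
    if len(q)<8: return None
    (c,r)=cv2.minEnclosingCircle(q.astype(np.float32)); return len(q),q.mean(0).round(1),np.round(c,1),round(r,1),q.min(0).round(1),q.max(0).round(1)
E
python3 - <<'E'
from h import *
for t in('scene0','top0','s2','w2'):
  d=load(t); print(t,knob(d,100),knob(d,-100,-34 if t=='w2' else -60))
E
```

```text
scene0 (65, array([-29. ,  98.3]), array([-29.4,  99.5]), 10.3, array([-37.9,  89.8]), array([-20.9, 109.3])) (113, array([ -31.8, -100.2]), array([-33. , -99.4]), 10.0, array([ -41.8, -109.2]), array([-23.3, -89.5]))
top0 (174, array([-32.7,  98.6]), array([-32.5,  98.8]), 10.0, array([-42.4,  88.8]), array([-23.5, 108.8])) (166, array([ -36.2, -100.6]), array([ -35.8, -100.5]), 9.8, array([ -45.3, -109.7]), array([-26.1, -90.9]))
s2 (68, array([-26.1,  99. ]), array([-26.9,  99.8]), 9.8, array([-35. ,  91.1]), array([-17.9, 108.6])) (140, array([ -25.4, -101. ]), array([ -31.6, -104.5]), 19.8, array([ -49.9, -113.9]), array([-13. , -89.6]))
w2 None (2045, array([-23.1, -98.9]), array([-23.9, -98.7]), 10.9, array([ -33.9, -109.3]), array([-13.1, -88.6]))
```

>>> {"op": "jog_arm", "data": {"steps": [{"dx":0.05,"dy":0.01,"dz":0,"twist":0},{"dx":0.1,"dy":0.01,"dz":0,"twist":0},{"dx":0.1,"dy":0.01,"dz":0,"twist":0},{"dx":-0.1,"dy":-0.01,"dz":0,"twist":0},{"dx":-0.3,"dy":-0.03,"dz":0.5,"twist":0}]}}

```text
t: 3.65
tool_pos: [0.5067, -0.0585, 0.0914]
tool_rot: [-3.124, -0.201, 0.025]
contact_force: [0.8, -1.0, 0.7]
opening: 0.0002
```

```bash
python3 - <<'E'
from h import *
st(-100,()); print(step(-62,-100,115),step(-62,100,115),step(-62,100,64))
E
```

```text
t 3.65 L [-67.2 -98.3] z 91.4 Fx 0.7 Fy -1.1 Fz 0.7
[ 0.09 -0.02  0.39] [-0.3   3.29  0.39] [-0.3   3.29 -0.46]
```

>>> {"op": "jog_arm", "data": {"steps": [{"dx":0.0,"dy":0.2,"dz":0.4,"twist":0},{"dx":-0.1,"dy":1.2,"dz":0.4,"twist":0},{"dx":-0.2,"dy":2.2,"dz":0.4,"twist":0},{"dx":-0.3,"dy":3.0,"dz":0.4,"twist":0},{"dx":-0.3,"dy":3.29,"dz":0.4,"twist":0}]}}

```text
t: 4.28
tool_pos: [0.4877, 0.1408, 0.1153]
tool_rot: [-3.124, -0.206, 0.025]
contact_force: [-0.2, 0.5, -0.1]
opening: 0.0001
```

```bash
python3 - <<'E'
from h import *
st(100,()); print(step(-62,100,64))
d=grab('wrist','w3');print(knob(d,100))
d=grab('scene','s3');print(knob(d,-100))
E
```

```text
t 4.28 L [-62.5 101.8] z 115.3 Fx -0.1 Fy 0.5 Fz -0.1
[ 0.01 -0.03 -0.85]
(1203, array([-26.4, 101. ]), array([-26.8, 101.2]), 10.7, array([-37.2,  90.6]), array([-16.2, 111. ]))
(108, array([-15. , -99.4]), array([-16.6, -98.5]), 10.0, array([ -25.7, -108.5]), array([ -6.7, -88.7]))
```

>>> {"op": "jog_arm", "data": {"steps": [{"dx":0.0,"dy":-0.03,"dz":-0.4,"twist":0},{"dx":0.0,"dy":-0.03,"dz":-0.7,"twist":0},{"dx":0.0,"dy":-0.03,"dz":-0.83,"twist":0},{"dx":0.0,"dy":-0.03,"dz":-0.83,"twist":0}]}}

```text
t: 4.88
tool_pos: [0.488, 0.1373, 0.0648]
tool_rot: [-3.124, -0.204, 0.027]
contact_force: [-0.3, -0.2, 0.1]
opening: -0.0001
```

```bash
python3 - <<'E'
from h import *
st(100,(-50,-40,-28))
E
```

```text
t 4.88 L [-62.6  98.3] z 64.8 Fx -0.3 Fy -0.1 Fz 0.1
-50 [ 0.2   0.05 -0.01]
-40 [ 0.37  0.07 -0.01]
-28 [ 0.57  0.1  -0.01]
```

>>> {"op": "jog_arm", "data": {"steps": [{"dx":0.16,"dy":0.04,"dz":0,"twist":0},{"dx":0.3,"dy":0.06,"dz":0,"twist":0},{"dx":0.44,"dy":0.08,"dz":0,"twist":0},{"dx":0.57,"dy":0.1,"dz":0,"twist":0},{"dx":0.57,"dy":0.1,"dz":0,"twist":0}]}}

```text
t: 5.5
tool_pos: [0.5234, 0.1435, 0.065]
tool_rot: [-3.124, -0.204, 0.024]
contact_force: [-0.4, 0.9, -0.2]
opening: -0.0
```

```bash
python3 - <<'E'
from h import *
st(100,()); 
d=grab('scene','s4');print(knob(d,-100))
d=grab('wrist','w4');print(knob(d,100,-15))
print(step(-50,100,115),step(-50,-100,115))
E
```

```text
t 5.5 L [-26.8 100.2] z 65.0 Fx -0.3 Fy 0.9 Fz -0.2
(116, array([  -9.3, -100. ]), array([-10.5, -98.5]), 10.0, array([ -18.9, -108.2]), array([ -0.6, -88.8]))
(2053, array([ -3.1, 100.8]), array([ -4., 101.]), 11.0, array([-14.7,  90.6]), array([  6.9, 111.3]))
[-0.37 -0.05  0.84] [ 0.02 -3.36  0.84]
```

>>> {"op": "jog_arm", "data": {"steps": [{"dx":-0.3,"dy":-0.04,"dz":0.0,"twist":0},{"dx":-0.37,"dy":-0.05,"dz":0.8,"twist":0},{"dx":-0.2,"dy":-1.1,"dz":0.84,"twist":0},{"dx":-0.1,"dy":-2.1,"dz":0.84,"twist":0},{"dx":0.02,"dy":-3.1,"dz":0.84,"twist":0}]}}

```text
t: 6.22
tool_pos: [0.524, -0.0444, 0.1156]
tool_rot: [-3.125, -0.205, 0.023]
contact_force: [0.1, 0.0, 0.3]
opening: 0.0001
```

```bash
python3 - <<'E'
from h import *
st(-100,(-50,),65)
E
```

```text
t 6.22 L [-48.4 -86.3] z 115.6 Fx 0.1 Fy 0.0 Fz 0.3
-50 [-0.   -0.23 -0.84]
```

>>> {"op": "jog_arm", "data": {"steps": [{"dx":0.0,"dy":-0.23,"dz":-0.2,"twist":0},{"dx":0.0,"dy":-0.23,"dz":-0.6,"twist":0},{"dx":0.0,"dy":-0.23,"dz":-0.84,"twist":0},{"dx":0.0,"dy":-0.23,"dz":-0.84,"twist":0}]}}

```text
t: 6.72
tool_pos: [0.5226, -0.0571, 0.0633]
tool_rot: [-3.123, -0.206, 0.028]
contact_force: [0.8, -0.1, 0.3]
opening: 0.0
```

```bash
python3 - <<'E'
from h import *
st(-100,(-40,-30,-20,-12),64.5)
d=grab('wrist','w5');print(knob(d,-100,-30))
E
```

```text
t 6.72 L [-51.3 -98.8] z 63.3 Fx 0.8 Fy -0.2 Fz 0.3
-40 [0.19 0.   0.02]
-30 [0.35 0.02 0.02]
-20 [0.52 0.04 0.02]
-12 [0.65 0.06 0.02]
(2328, array([-11., -99.]), array([-11.7, -98.9]), 10.9, array([ -22.5, -109.5]), array([ -0.8, -88.5]))
```

>>> {"op": "jog_arm", "data": {"steps": [{"dx":0.17,"dy":0.0,"dz":0.02,"twist":0},{"dx":0.33,"dy":0.02,"dz":0.02,"twist":0},{"dx":0.49,"dy":0.04,"dz":0.02,"twist":0},{"dx":0.64,"dy":0.06,"dz":0.02,"twist":0},{"dx":0.64,"dy":0.06,"dz":0.02,"twist":0}]}}

```text
t: 7.4
tool_pos: [0.5631, -0.0536, 0.0658]
tool_rot: [-3.124, -0.206, 0.022]
contact_force: [1.1, -0.8, 0.3]
opening: 0.0002
```

```bash
python3 - <<'E'
from h import *
st(-100,(),64.5)
d=grab('scene','s6');print(knob(d,100))
d=grab('wrist','w6');print(knob(d,-100,0))
print(step(-35,-100,115),step(-35,100,115))
E
```

```text
t 7.4 L [ -10.7 -100.2] z 65.8 Fx 1.0 Fy -0.9 Fz 0.3
(70, array([ 4.3, 99.4]), array([  3.7, 100.8]), 9.5, array([-4.5, 91.3]), array([ 13.1, 110.1]))
(2037, array([ 13.1, -98.4]), array([ 10.8, -99.2]), 12.6, array([   0., -109.]), array([ 23.3, -88.1]))
[-0.39 -0.04  0.82] [-0.78  3.27  0.82]
```

>>> {"op": "jog_arm", "data": {"steps": [{"dx":-0.3,"dy":-0.04,"dz":0.0,"twist":0},{"dx":-0.39,"dy":-0.04,"dz":0.8,"twist":0},{"dx":-0.5,"dy":1.0,"dz":0.82,"twist":0},{"dx":-0.65,"dy":2.0,"dz":0.82,"twist":0},{"dx":-0.78,"dy":3.0,"dz":0.82,"twist":0}]}}

```text
t: 8.12
tool_pos: [0.5151, 0.1279, 0.115]
tool_rot: [-3.124, -0.205, 0.022]
contact_force: [1.1, 0.5, -0.5]
opening: 0.0001
```

```bash
python3 - <<'E'
from h import *
st(100,(-36,),65)
E
```

```text
t 8.12 L [-36.8  85.8] z 115.0 Fx 1.1 Fy 0.4 Fz -0.5
-36 [-0.01  0.24 -0.83]
```

>>> {"op": "jog_arm", "data": {"steps": [{"dx":0.0,"dy":0.24,"dz":-0.2,"twist":0},{"dx":0.0,"dy":0.24,"dz":-0.6,"twist":0},{"dx":0.0,"dy":0.24,"dz":-0.83,"twist":0},{"dx":0.0,"dy":0.24,"dz":-0.83,"twist":0}]}}

```text
t: 8.62
tool_pos: [0.514, 0.1415, 0.0635]
tool_rot: [-3.124, -0.203, 0.027]
contact_force: [-0.3, -0.0, -0.3]
opening: -0.0002
```

```bash
python3 - <<'E'
from h import *
st(100,(-20,-10,1),64.5)
d=grab('wrist','w7');print(knob(d,100,-20))
E
```

```text
t 8.62 L [-36.3  99.4] z 63.5 Fx -0.3 Fy 0.0 Fz -0.3
-20 [0.27 0.04 0.02]
-10 [0.43 0.06 0.02]
1 [0.62 0.08 0.02]
(2290, array([  3. , 101.4]), array([  2.3, 101.3]), 10.8, array([-8.4, 91. ]), array([ 13., 112.]))
```

>>> {"op": "jog_arm", "data": {"steps": [{"dx":0.17,"dy":0.02,"dz":0.02,"twist":0},{"dx":0.33,"dy":0.04,"dz":0.02,"twist":0},{"dx":0.48,"dy":0.06,"dz":0.02,"twist":0},{"dx":0.62,"dy":0.08,"dz":0.02,"twist":0},{"dx":0.62,"dy":0.08,"dz":0.02,"twist":0}]}}

```text
t: 9.3
tool_pos: [0.5532, 0.1465, 0.066]
tool_rot: [-3.124, -0.203, 0.021]
contact_force: [0.2, -0.6, -0.2]
opening: 0.0001
```

```bash
python3 - <<'E'
from h import *
st(100,(),64.5)
d=grab('scene','s8');print(knob(d,-100))
d=grab('wrist','w8');print(knob(d,100,13))
print(step(-24,100,115),step(-24,-100,115))
E
```

```text
t 9.3 L [ 3.3 99.8] z 66.0 Fx 0.2 Fy -0.7 Fz -0.2
(124, array([ 20.7, -99.7]), array([ 20. , -98.5]), 10.2, array([  11. , -108.4]), array([ 29.6, -88.4]))
(2320, array([ 25.2, 100.8]), array([24.3, 99.7]), 13.1, array([13.1, 90.8]), array([ 36.8, 111.7]))
[-0.44 -0.05  0.82] [-0.04 -3.36  0.82]
```

>>> {"op": "jog_arm", "data": {"steps": [{"dx":-0.3,"dy":-0.04,"dz":0.0,"twist":0},{"dx":-0.44,"dy":-0.05,"dz":0.8,"twist":0},{"dx":-0.3,"dy":-1.1,"dz":0.82,"twist":0},{"dx":-0.15,"dy":-2.1,"dz":0.82,"twist":0},{"dx":-0.04,"dy":-3.1,"dz":0.82,"twist":0}]}}

```text
t: 10.02
tool_pos: [0.5503, -0.0412, 0.1153]
tool_rot: [-3.124, -0.204, 0.02]
contact_force: [1.1, -0.1, -0.7]
opening: 0.0001
```

```bash
python3 - <<'E'
from h import *
st(-100,(-22,),65)
E
```

```text
t 10.03 L [-21.9 -86.3] z 115.3 Fx 1.1 Fy -0.2 Fz -0.7
-22 [ 0.03 -0.23 -0.84]
```

>>> {"op": "jog_arm", "data": {"steps": [{"dx":0.03,"dy":-0.23,"dz":-0.2,"twist":0},{"dx":0.03,"dy":-0.23,"dz":-0.6,"twist":0},{"dx":0.03,"dy":-0.23,"dz":-0.84,"twist":0},{"dx":0.03,"dy":-0.23,"dz":-0.84,"twist":0}]}}

```text
t: 10.52
tool_pos: [0.5506, -0.054, 0.063]
tool_rot: [-3.123, -0.205, 0.025]
contact_force: [0.2, -0.5, -0.5]
opening: -0.0
```

```bash
python3 - <<'E'
from h import *
st(-100,(0,8,13),64.5)
d=grab('wrist','w9');print(knob(d,-100,0))
E
```

```text
t 10.53 L [-23. -99.] z 63.0 Fx 0.2 Fy -0.5 Fz -0.5
0 [0.38 0.03 0.02]
8 [0.52 0.05 0.02]
13 [0.6  0.06 0.02]
(2315, array([ 19.3, -98.8]), array([ 18.6, -98.7]), 10.8, array([   7.8, -109.1]), array([ 29.3, -88.4]))
```

>>> {"op": "jog_arm", "data": {"steps": [{"dx":0.17,"dy":0.01,"dz":0.02,"twist":0},{"dx":0.33,"dy":0.03,"dz":0.02,"twist":0},{"dx":0.47,"dy":0.05,"dz":0.02,"twist":0},{"dx":0.57,"dy":0.06,"dz":0.02,"twist":0},{"dx":0.57,"dy":0.06,"dz":0.02,"twist":0}]}}

```text
t: 11.2
tool_pos: [0.5866, -0.0505, 0.0655]
tool_rot: [-3.124, -0.206, 0.019]
contact_force: [-0.6, 0.5, 0.3]
opening: 0.0
```

```bash
python3 - <<'E'
from h import *
st(-100,(),64.5)
d=grab('scene','s10');print(knob(d,100))
d=grab('wrist','w10');print(knob(d,-100,24))
print(step(-10,-100,115),step(-10,100,115))
E
```

```text
t 11.2 L [ 13.1 -99.9] z 65.5 Fx -0.5 Fy 0.5 Fz 0.3
(74, array([32.5, 99.1]), array([ 31.7, 100.4]), 9.7, array([23.9, 91.2]), array([ 41.2, 108.8]))
(2031, array([ 36.5, -98.5]), array([ 34.8, -98.8]), 11.7, array([  24.2, -109.1]), array([ 46.4, -87.7]))
[-0.37 -0.05  0.83] [-0.77  3.26  0.83]
```

>>> {"op": "jog_arm", "data": {"steps": [{"dx":-0.3,"dy":-0.04,"dz":0.0,"twist":0},{"dx":-0.37,"dy":-0.05,"dz":0.8,"twist":0},{"dx":-0.5,"dy":1.0,"dz":0.83,"twist":0},{"dx":-0.65,"dy":2.0,"dz":0.83,"twist":0},{"dx":-0.77,"dy":3.0,"dz":0.83,"twist":0}]}}

```text
t: 11.92
tool_pos: [0.5395, 0.1311, 0.1154]
tool_rot: [-3.124, -0.204, 0.018]
contact_force: [1.6, 0.5, -0.9]
opening: 0.0003
```

```bash
python3 - <<'E'
from h import *
st(100,(-10,),65)
E
```

```text
t 11.93 L [-12.2  86. ] z 115.4 Fx 1.6 Fy 0.3 Fz -0.9
-10 [ 0.01  0.24 -0.84]
```

>>> {"op": "jog_arm", "data": {"steps": [{"dx":0.01,"dy":0.24,"dz":-0.2,"twist":0},{"dx":0.01,"dy":0.24,"dz":-0.6,"twist":0},{"dx":0.01,"dy":0.24,"dz":-0.84,"twist":0},{"dx":0.01,"dy":0.24,"dz":-0.84,"twist":0}]}}

```text
t: 12.42
tool_pos: [0.5389, 0.1446, 0.0631]
tool_rot: [-3.124, -0.202, 0.024]
contact_force: [-0.3, -0.2, -0.0]
opening: 0.0001
```

```bash
python3 - <<'E'
from h import *
st(100,(6,12,15,17,19),64.5)
d=grab('wrist','w11');print(knob(d,100,0))
E
```

```text
t 12.43 L [-11.2  99.6] z 63.1 Fx -0.3 Fy -0.2 Fz -0.0
6 [0.28 0.04 0.02]
12 [0.38 0.05 0.02]
15 [0.43 0.06 0.02]
17 [0.47 0.06 0.02]
19 [0.5  0.07 0.02]
(2351, array([ 31. , 101.4]), array([20.4, 98.2]), 21.2, array([ 0. , 90.9]), array([ 41.1, 112. ]))
```

>>> {"op": "jog_arm", "data": {"steps": [{"dx":0.17,"dy":0.02,"dz":0.02,"twist":0},{"dx":0.3,"dy":0.04,"dz":0.02,"twist":0},{"dx":0.38,"dy":0.05,"dz":0.02,"twist":0},{"dx":0.43,"dy":0.06,"dz":0.02,"twist":0},{"dx":0.43,"dy":0.06,"dz":0.02,"twist":0}]}}

```text
t: 13.1
tool_pos: [0.566, 0.1484, 0.0656]
tool_rot: [-3.124, -0.202, 0.019]
contact_force: [-0.6, -0.0, -0.5]
opening: 0.0004
```

```bash
python3 - <<'E'
from h import *
st(100,(17,19,21),65)
d=grab('scene','s12');print(knob(d,-100))
d=grab('wrist','w12');print(knob(d,100,27))
E
```

```text
t 13.1 L [ 16.2 100.1] z 65.6 Fx -0.6 Fy 0.0 Fz -0.5
17 [ 0.01 -0.   -0.01]
19 [ 0.05  0.   -0.01]
21 [ 0.08  0.01 -0.01]
(124, array([ 39.5, -99.3]), array([ 38.5, -98.6]), 10.3, array([  30.4, -107.9]), array([ 47.9, -89.2]))
(2070, array([ 38.9, 101.5]), array([ 37.2, 100.2]), 12.6, array([27. , 91.2]), array([ 49.3, 112.1]))
```

View pics/w12.png

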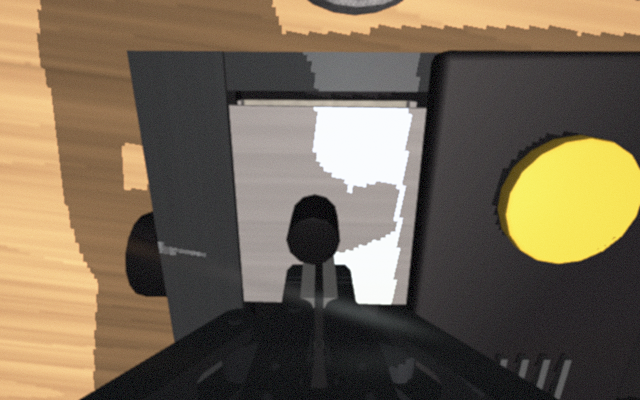

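In the wrist view the plate's front edge is at row 105. A thin sliver of window shows up to row 100, so about 2 mm is left on the left side. I'll push on gently and watch the force.

>>> {"op": "jog_arm", "data": {"steps": [{"dx":0.03,"dy":0.0,"dz":0,"twist":0},{"dx":0.04,"dy":0.0,"dz":0,"twist":0},{"dx":0.04,"dy":0.0,"dz":0,"twist":0}]}}

```text
t: 13.58
tool_pos: [0.5682, 0.1485, 0.0654]
tool_rot: [-3.123, -0.202, 0.019]
contact_force: [-2.4, 0.2, 1.2]
opening: 0.0001
```

```bash
python3 - <<'E'
from h import *
st(100,(17,19,21),65)
d=grab('wrist','w13');print(knob(d,100,29))
crop('w13',200,60,260,120,3,'c13')
E
```

```text
t 13.57 L [ 18.3 100. ] z 65.4 Fx -2.3 Fy 0.5 Fz 1.2
17 [-0.02 -0.   -0.01]
19 [ 0.01  0.   -0.01]
21 [ 0.04  0.01 -0.01]
(2151, array([ 40.5, 101.1]), array([ 39.4, 100. ]), 12.5, array([29. , 90.9]), array([ 51.3, 111.9]))
```

View pics/c13.png

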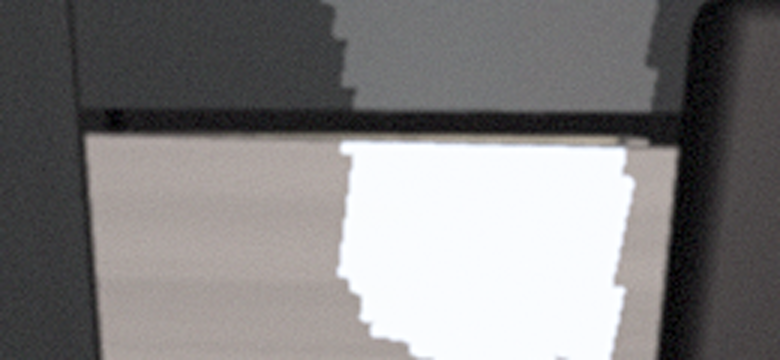

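The left end is at the stop (the gap closes to nothing at the left and there's slight resistance), while the right end lags a little. Next is the right knob.

>>> {"op": "jog_arm", "data": {"steps": [{"dx":-0.3,"dy":-0.04,"dz":0.0,"twist":0},{"dx":-0.44,"dy":-0.05,"dz":0.8,"twist":0},{"dx":-0.3,"dy":-1.1,"dz":0.82,"twist":0},{"dx":-0.15,"dy":-2.1,"dz":0.82,"twist":0},{"dx":-0.04,"dy":-3.1,"dz":0.82,"twist":0}]}}

```text
t: 14.25
tool_pos: [0.5666, -0.0395, 0.1152]
tool_rot: [-3.125, -0.203, 0.015]
contact_force: [0.1, 0.3, -0.6]
opening: -0.0002
```

```bash
python3 - <<'E'
from h import *
st(-100,(2,),65)
E
```

```text
t 14.25 L [ -5.5 -86.5] z 115.2 Fx 0.2 Fy 0.3 Fz -0.6
2 [ 0.15 -0.21 -0.84]
```

>>> {"op": "jog_arm", "data": {"steps": [{"dx":0.06,"dy":-0.22,"dz":-0.2,"twist":0},{"dx":0.06,"dy":-0.22,"dz":-0.6,"twist":0},{"dx":0.06,"dy":-0.22,"dz":-0.83,"twist":0},{"dx":0.06,"dy":-0.22,"dz":-0.83,"twist":0}]}}

```text
t: 14.75
tool_pos: [0.5691, -0.0517, 0.0636]
tool_rot: [-3.123, -0.205, 0.019]
contact_force: [0.6, -0.3, -0.0]
opening: 0.0
```

```bash
python3 - <<'E'
from h import *
st(-100,(12,16,17,18,19),65)
d=grab('wrist','w15');print(knob(d,-100,24))
E
```

```text
t 14.75 L [ -4.5 -99. ] z 63.6 Fx 0.6 Fy -0.4 Fz -0.0
12 [0.28 0.02 0.02]
16 [0.34 0.02 0.02]
17 [0.36 0.03 0.02]
18 [0.37 0.03 0.02]
19 [0.39 0.03 0.02]
(2333, array([ 38.9, -98.7]), array([ 38.3, -98.6]), 10.6, array([  27.9, -109.1]), array([ 48.9, -88.3]))
```

>>> {"op": "jog_arm", "data": {"steps": [{"dx":0.15,"dy":0.01,"dz":0.02,"twist":0},{"dx":0.28,"dy":0.02,"dz":0.02,"twist":0},{"dx":0.34,"dy":0.02,"dz":0.02,"twist":0},{"dx":0.37,"dy":0.03,"dz":0.02,"twist":0},{"dx":0.37,"dy":0.03,"dz":0.02,"twist":0}]}}

```text
t: 15.42
tool_pos: [0.5923, -0.0502, 0.0661]
tool_rot: [-3.124, -0.205, 0.016]
contact_force: [-1.0, -0.4, 1.0]
opening: -0.0002
```

```bash
python3 - <<'E'
from h import *
st(-100,(19,20,21),65)
d=grab('wrist','w16');print(knob(d,-100,29))
crop('w16',150,60,260,120,3,'c16')
E
```

```text
t 15.43 L [  18.7 -100.2] z 66.1 Fx -1.0 Fy -0.3 Fz 1.0
19 [ 0.    0.   -0.02]
20 [ 0.02  0.01 -0.02]
21 [ 0.04  0.01 -0.02]
(2275, array([ 40.4, -99.2]), array([  39.7, -100.1]), 12.6, array([  29. , -109.1]), array([ 51.8, -88.2]))
```

View pics/c16.png

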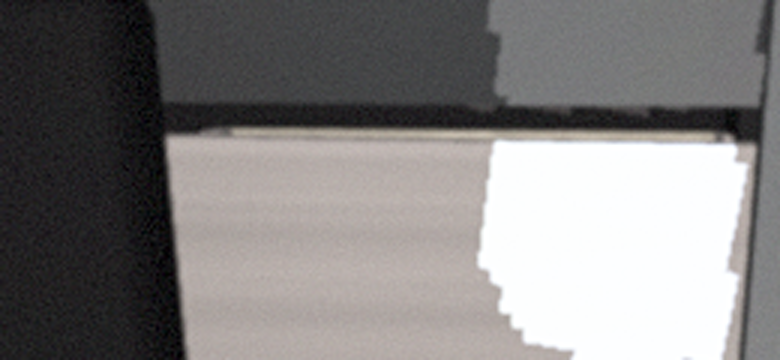

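A thin cream sliver remains, so the right end isn't quite home. I'll press on until there is clear resistance.

>>> {"op": "jog_arm", "data": {"steps": [{"dx":0.03,"dy":0.0,"dz":-0.02,"twist":0},{"dx":0.05,"dy":0.0,"dz":-0.02,"twist":0},{"dx":0.05,"dy":0.0,"dz":-0.02,"twist":0}]}}

```text
t: 15.85
tool_pos: [0.5952, -0.0501, 0.0645]
tool_rot: [-3.124, -0.205, 0.015]
contact_force: [-1.2, 0.1, 0.7]
opening: -0.0002
```

```bash
python3 - <<'E'
from h import *
st(-100,(19,20,21),65)
d=grab('wrist','w17');print(knob(d,-100,31))
crop('w17',150,60,260,120,3,'c17')
E
```

```text
t 15.85 L [  21.7 -100.5] z 64.5 Fx -1.2 Fy 0.2 Fz 0.7
19 [-0.05  0.    0.01]
20 [-0.03  0.    0.01]
21 [-0.01  0.01  0.01]
(2362, array([ 43.2, -99.4]), array([  42.7, -100.5]), 12.8, array([  31.6, -109.4]), array([ 54.5, -88.5]))
```

View pics/c17.png

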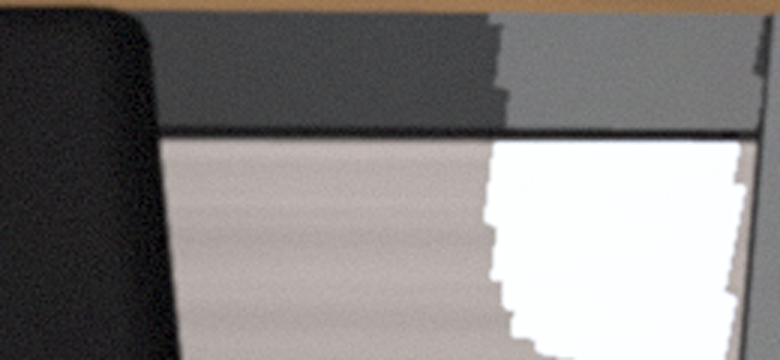

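>>> {"op": "jog_arm", "data": {"steps": [{"dx":0.02,"dy":0.0,"dz":0,"twist":0},{"dx":0.04,"dy":0.0,"dz":0,"twist":0},{"dx":0.04,"dy":0.0,"dz":0,"twist":0}]}}

```text
t: 16.27
tool_pos: [0.5972, -0.0501, 0.0645]
tool_rot: [-3.124, -0.205, 0.017]
contact_force: [-5.8, -0.7, 2.9]
opening: 0.0003
```

```bash
python3 - <<'E'
from h import *
st(-100,(21,23),65)
d=grab('wrist','w18');print(knob(d,-100,32))
crop('w18',150,60,260,120,3,'c18')
E
```

```text
t 16.27 L [  23.7 -100.7] z 64.5 Fx -5.9 Fy -0.0 Fz 2.9
21 [-0.05  0.01  0.01]
23 [-0.01  0.01  0.01]
(2328, array([ 45.3, -99.6]), array([  44.7, -100.8]), 12.7, array([  33.7, -109.6]), array([ 57. , -88.8]))
```

View pics/c18.png

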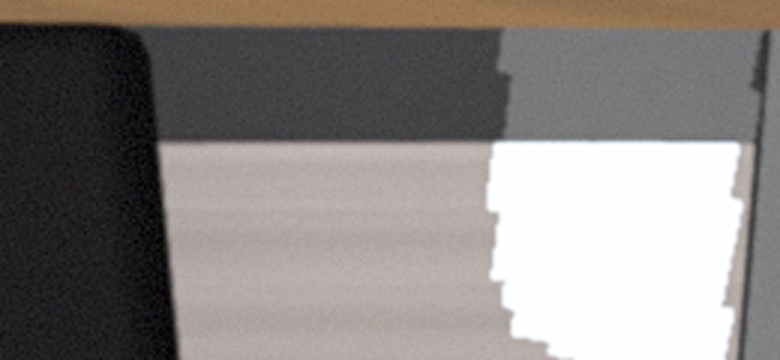

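The gap at the right is closed and the force is 6 N. Home lies a few mm further than my frame estimate, so I go back to the left knob to finish it.

>>> {"op": "jog_arm", "data": {"steps": [{"dx":-0.3,"dy":-0.04,"dz":0.0,"twist":0},{"dx":-0.37,"dy":-0.05,"dz":0.8,"twist":0},{"dx":-0.5,"dy":1.0,"dz":0.83,"twist":0},{"dx":-0.65,"dy":2.0,"dz":0.83,"twist":0},{"dx":-0.77,"dy":3.0,"dz":0.83,"twist":0}]}}

```text
t: 16.95
tool_pos: [0.5517, 0.1318, 0.115]
tool_rot: [-3.123, -0.203, 0.011]
contact_force: [1.0, 0.3, -1.1]
opening: 0.0001
```

```bash
python3 - <<'E'
from h import *
st(100,(-2,),65)
d=grab('wrist','w19');print(knob(d,100,10))
crop('w19',120,40,400,200,2,'c19')
E
```

```text
t 16.95 L [-0.  85.3] z 115.0 Fx 1.0 Fy 0.2 Fz -1.1
-2 [-0.06  0.24 -0.83]
(1247, array([ 42.6, 100.6]), array([ 42.3, 100.5]), 10.7, array([31.8, 90.3]), array([ 52.8, 110.9]))
```

View pics/c19.png

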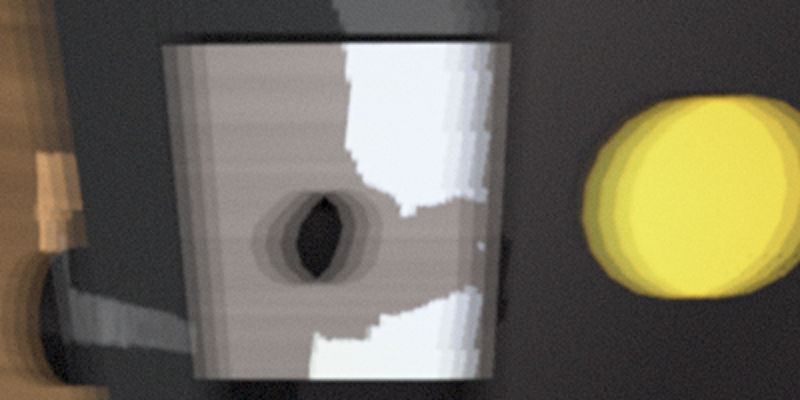

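>>> {"op": "jog_arm", "data": {"steps": [{"dx":-0.03,"dy":0.24,"dz":-0.2,"twist":0},{"dx":-0.03,"dy":0.24,"dz":-0.6,"twist":0},{"dx":-0.03,"dy":0.24,"dz":-0.83,"twist":0},{"dx":-0.03,"dy":0.24,"dz":-0.83,"twist":0}]}}

```text
t: 17.5
tool_pos: [0.5477, 0.1523, 0.0637]
tool_rot: [-3.118, -0.21, 0.016]
contact_force: [-0.4, -0.1, -0.0]
opening: -0.0004
```

```bash
python3 - <<'E'
from h import *
st(100,(14,18,20,22,23),65)
E
```

```text
t 17.5 L [ -1.5 106.1] z 63.7 Fx -0.4 Fy -0.0 Fz -0.0
14 [ 0.27 -0.07  0.02]
18 [ 0.34 -0.06  0.02]
20 [ 0.37 -0.06  0.02]
22 [ 0.4  -0.05  0.02]
23 [ 0.42 -0.05  0.02]
```

>>> {"op": "jog_arm", "data": {"steps": [{"dx":0.1,"dy":-0.09,"dz":0.02,"twist":0},{"dx":0.24,"dy":-0.07,"dz":0.02,"twist":0},{"dx":0.32,"dy":-0.06,"dz":0.02,"twist":0},{"dx":0.37,"dy":-0.06,"dz":0.02,"twist":0},{"dx":0.37,"dy":-0.06,"dz":0.02,"twist":0}]}}

```text
t: 18.12
tool_pos: [0.5702, 0.1487, 0.065]
tool_rot: [-3.118, -0.211, 0.016]
contact_force: [0.2, -0.1, 0.5]
opening: 0.0001
```

```bash
python3 - <<'E'
from h import *
st(100,(20,22,23),65)
d=grab('wrist','w20');print(knob(d,100,31))
crop('w20',200,60,260,120,3,'c20')
E
```

```text
t 18.12 L [20.4 99.9] z 65.0 Fx 0.2 Fy -0.1 Fz 0.5
20 [-0.01  0.    0.  ]
22 [0.03 0.   0.  ]
23 [0.04 0.01 0.  ]
(2153, array([ 43. , 100.6]), array([41.8, 99.4]), 12.5, array([31. , 90.2]), array([ 53.6, 111.4]))
```

View pics/c20.png

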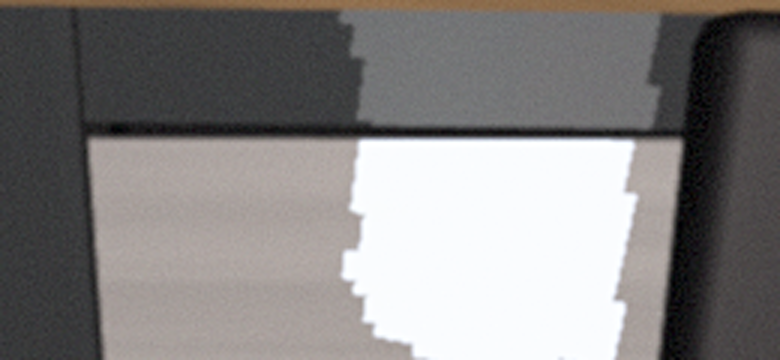

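A thin dark gap remains on the left, so I keep pushing.

>>> {"op": "jog_arm", "data": {"steps": [{"dx":0.03,"dy":0.0,"dz":0,"twist":0},{"dx":0.05,"dy":0.01,"dz":0,"twist":0},{"dx":0.05,"dy":0.01,"dz":0,"twist":0}]}}

```text
t: 18.55
tool_pos: [0.5728, 0.1493, 0.0647]
tool_rot: [-3.118, -0.211, 0.016]
contact_force: [-2.2, -0.0, 0.1]
opening: -0.0001
```

```bash
python3 - <<'E'
from h import *
st(100,(),65)
d=grab('wrist','w21');print(knob(d,100,33))
crop('w21',200,60,260,120,3,'c21')
E
```

```text
t 18.55 L [ 23.1 100.2] z 64.7 Fx -2.2 Fy 0.2 Fz 0.1
(2344, array([ 44.6, 100.7]), array([44.1, 99.6]), 12.6, array([33.1, 90.5]), array([ 55.9, 111.4]))
```

View pics/c21.png

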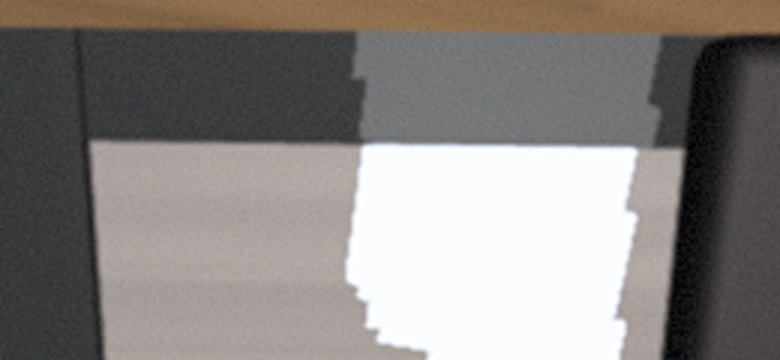

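>>> {"op": "jog_arm", "data": {"steps": [{"dx":0.03,"dy":0.0,"dz":0,"twist":0},{"dx":0.04,"dy":0.0,"dz":0,"twist":0},{"dx":0.04,"dy":0.0,"dz":0,"twist":0}]}}

```text
t: 18.98
tool_pos: [0.573, 0.1493, 0.0646]
tool_rot: [-3.118, -0.211, 0.026]
contact_force: [-10.6, -1.4, 8.3]
opening: -0.0002
```

```bash
python3 - <<'E'
from h import *
st(100,(),65)
d=grab('wrist','w22');print(knob(d,100,34))
E
```

```text
t 18.98 L [ 23.2 100.2] z 64.6 Fx -10.7 Fy -0.1 Fz 8.3
(2152, array([ 45.6, 100.8]), array([44.3, 99.8]), 12.3, array([34. , 90.5]), array([ 56.2, 111.3]))
```

The left end is firmly on the stop: the force rose to 11 N with no motion. I'll give the right end a confirming push.

>>> {"op": "jog_arm", "data": {"steps": [{"dx":-0.3,"dy":-0.04,"dz":0.0,"twist":0},{"dx":-0.44,"dy":-0.05,"dz":0.8,"twist":0},{"dx":-0.3,"dy":-1.1,"dz":0.82,"twist":0},{"dx":-0.15,"dy":-2.1,"dz":0.82,"twist":0},{"dx":0.0,"dy":-3.1,"dz":0.82,"twist":0}]}}

```text
t: 19.65
tool_pos: [0.5738, -0.0385, 0.1145]
tool_rot: [-3.118, -0.212, 0.022]
contact_force: [1.9, -0.3, 0.3]
opening: 0.0002
```

>>> {"op": "jog_arm", "data": {"steps": [{"dx":0.0,"dy":-0.25,"dz":0,"twist":0},{"dx":0.0,"dy":-0.25,"dz":0,"twist":0}]}}

```text
t: 19.9
tool_pos: [0.5741, -0.0542, 0.1146]
tool_rot: [-3.118, -0.209, 0.02]
contact_force: [0.2, 0.7, 0.1]
opening: 0.0001
```

```bash
python3 - <<'E'
from h import *
st(-100,(2,),65)
d=grab('wrist','w23');print(knob(d,-100,20))
E
```

```text
t 19.9 L [   0.3 -102. ] z 114.6 Fx 0.3 Fy 0.6 Fz 0.1
2 [ 0.02  0.04 -0.83]
(1253, array([ 46.3, -99.2]), array([ 45.9, -98.8]), 10.8, array([  35.1, -109.5]), array([ 56.6, -88.9]))
```

>>> {"op": "jog_arm", "data": {"steps": [{"dx":0.02,"dy":0.03,"dz":-0.5,"twist":0},{"dx":0.02,"dy":0.03,"dz":-0.83,"twist":0},{"dx":0.1,"dy":0.04,"dz":-0.83,"twist":0},{"dx":0.2,"dy":0.05,"dz":-0.83,"twist":0},{"dx":0.3,"dy":0.06,"dz":-0.83,"twist":0}]}}

```text
t: 20.58
tool_pos: [0.5934, -0.0494, 0.0661]
tool_rot: [-3.118, -0.212, 0.018]
contact_force: [-0.4, -0.3, -0.2]
opening: -0.0
```

```bash
python3 - <<'E'
from h import *
st(-100,(22,23,24,25,26),65)
E
```

```text
t 20.57 L [ 20.  -99.6] z 66.1 Fx -0.4 Fy -0.2 Fz -0.2
22 [ 0.03 -0.   -0.02]
23 [ 0.05 -0.   -0.02]
24 [ 0.07  0.   -0.02]
25 [ 0.08  0.   -0.02]
26 [ 0.1   0.01 -0.02]
```

>>> {"op": "jog_arm", "data": {"steps": [{"dx":0.04,"dy":0.0,"dz":-0.02,"twist":0},{"dx":0.07,"dy":0.0,"dz":-0.02,"twist":0},{"dx":0.09,"dy":0.0,"dz":-0.02,"twist":0},{"dx":0.09,"dy":0.0,"dz":-0.02,"twist":0}]}}

```text
t: 21.08
tool_pos: [0.5976, -0.0495, 0.0649]
tool_rot: [-3.118, -0.212, 0.023]
contact_force: [-5.5, 0.0, 4.6]
opening: -0.0002
```

```bash
python3 - <<'E'
from h import *
st(-100,(),65)
d=grab('wrist','w24');print(knob(d,-100,34))
crop('w24',150,60,260,120,3,'c24')
E
```

```text
t 21.07 L [  24.2 -100.1] z 64.9 Fx -5.5 Fy 0.7 Fz 4.6
(2320, array([ 45.7, -99.4]), array([  45.1, -100.5]), 12.6, array([  34.1, -109.5]), array([ 56.9, -88.6]))
```

View pics/c24.png

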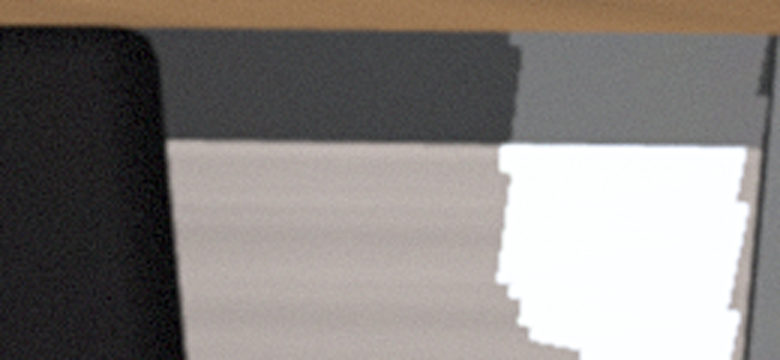

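>>> {"op": "jog_arm", "data": {"steps": [{"dx":0.03,"dy":0.0,"dz":0,"twist":0},{"dx":0.05,"dy":0.0,"dz":0,"twist":0},{"dx":0.05,"dy":0.0,"dz":0,"twist":0}]}}

```text
t: 21.5
tool_pos: [0.5977, -0.0495, 0.0649]
tool_rot: [-3.117, -0.212, 0.035]
contact_force: [-12.2, 0.2, 8.5]
opening: 0.0001
```

>>> {"op": "jog_arm", "data": {"steps": [{"dx":-0.2,"dy":-0.02,"dz":0,"twist":0},{"dx":-0.4,"dy":-0.04,"dz":0.3,"twist":0},{"dx":-0.5,"dy":-0.5,"dz":1.2,"twist":0},{"dx":-1.0,"dy":-1.3,"dz":2.0,"twist":0},{"dx":-1.6,"dy":-2.1,"dz":2.6,"twist":0}]}}

```text
t: 22.12
tool_pos: [0.5109, -0.1636, 0.2128]
tool_rot: [-3.119, -0.214, 0.031]
contact_force: [1.4, -0.8, 0.2]
opening: -0.0
```

>>> {"op": "jog_arm", "data": {"steps": [{"dx":-0.6,"dy":-0.8,"dz":0,"twist":0},{"dx":-1.1,"dy":-1.6,"dz":0,"twist":0},{"dx":-1.6,"dy":-2.4,"dz":0,"twist":0},{"dx":-1.6,"dy":-2.4,"dz":0,"twist":0}]}}

```text
t: 22.62
tool_pos: [0.4129, -0.3101, 0.2128]
tool_rot: [-3.12, -0.205, 0.03]
contact_force: [0.6, 0.2, 0.4]
opening: -0.0002
```

```bash
python3 - <<'E'
from h import *
d=grab('top','top9'); print(knob(d,100),knob(d,-100)); crop('top9',140,75,300,225,2.66,'c25')
d=grab('scene','s9f'); print(knob(d,100),knob(d,-100))
E
```

```text
(167, array([43.2, 99. ]), array([43.5, 99. ]), 9.9, array([33.8, 89.2]), array([ 53.3, 108.6])) (164, array([  43.8, -100.2]), array([  44.2, -100.3]), 10.1, array([  34.7, -110.2]), array([ 54.2, -90.8]))
(68, array([46.6, 98.6]), array([ 45.9, 100.6]), 9.7, array([37.8, 91.1]), array([ 55.6, 109.1])) (128, array([  48., -100.]), array([ 47. , -99.1]), 9.9, array([  38.5, -108.8]), array([ 56.8, -89.3]))
```

View pics/c25.png

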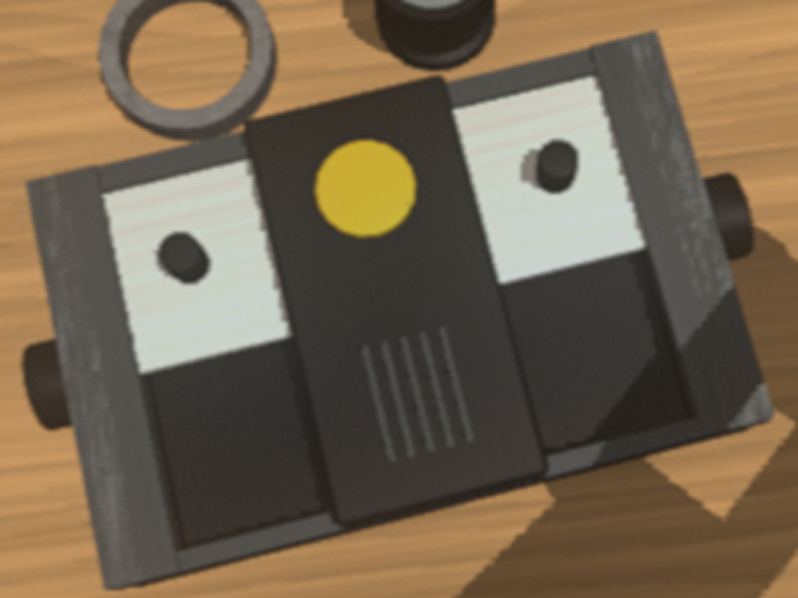

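The top view shows the plate against the far rim on both sides, with no gap and both windows covered. The two knobs are level to 0.7 mm and the arm is clear, so I'm handing in.

```bash
python3 -c "
from station import ctrl
print(ctrl.finish_job())"
```

```text
the job is handed in; nothing more can be done
None
```

The shutter plate is home against the far stop and both windows are covered. I pushed the two knobs in turn with the shut fingers, so that neither got more than about 12 mm ahead of the other. I handed the job in at about 23 s with the arm drawn well clear.

**Last checks**
- **On the stop:** a final push at each knob raised the force to 11–12 N without moving the plate.
- **Square:** the top view shows no gap at either end, and the two knobs are level to 0.7 mm. The scene camera put them 1.1 mm apart.
- **Forces:** the highest force I read was about 15 N.

**What disagreed**
- **Home position:** the knobs ended at x ≈ 44 mm in my estimate of the light's frame (46–47 mm by the scene camera), not 40 mm. I take this as an error in where I placed the light's origin, so I relied on the contact force and the closed gap instead.
- **Left end:** I first thought it was home about 4 mm short, and corrected that with a second pass.
- **Refused move:** one move call was refused because I left out a number. Nothing moved.

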